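# Switch on the magnetic chuck and check the blue-dotted blank

## Robot

A 7-joint arm with a two-finger parallel gripper is mounted at the origin on the work surface. World frame = base frame: x ahead of the robot, y to its left, z up, the work surface at z = 0. Lengths are in m, angles in rad, forces in N, time in s.
With the tool pointing down it reaches from about 0.35 to 0.9 m from the base axis. Payload 8.1 kg.
Tool frame: the origin (TCP) lies on the centre line of the jaws, within the pads' length; the fingertips stand ahead of it and the grasp point (between the pads) lies 11 mm behind it (arm.nose_length is the z of the fingertips in the tool frame, in m); z points along the fingers, x is the direction in which the jaws open and shut, and the axes are right-handed (so a half turn about z gives the same grasp; the last joint's range is limited). The gripper opens to 92 mm and grips with 3 to 60 N. Pads are 19 mm wide; open, the fingers measure 130 mm over their backs; the gripper's body (75 mm by 190 mm) begins 47 mm behind the grasp point.
Start: joints at [-1.244, 0.434, 0.025, 1.573, -0.012, 1.134, -0.075], TCP at [0.26, 0.568, 0.201] pointing down, gripper open.
Joint ranges: [-2.62, 2.62], [-0.44, 2.09], [-1.27, 1.32], [0.08, 2.57], [-1.32, 4.46], [0.12, 2], [-2.74, 2.74]. Speed limits (rad/s): [2.22, 2.22, 3.01, 3.01, 3.14, 3.14, 3.14].

## Interface

Orientations are given as a unit quaternion [w, x, y, z].
In Python, from rig import sensors, vision, job, spotter, arm gives the robot as it stands. The module is installed in compiled form; this text tells all that it offers.
- The arm moves only by the tool carry_out, never from a script. Its argument "commands" is a list of rows, each a list of 7 numbers: the turn, a rotation vector about the tool's x, y, z normalised to -1 to 1, where 1 is 60 degrees, then the shift along the tool's x, y, z normalised to -1 to 1, where 1 is 10 cm, then the closure, from 0 (fully open) to 1 (shut). In form: [[rx, ry, rz, x, y, z, fingers], ...]. A call has 1 to 12 rows; each row is the pose to reach, as a shift and turn from the pose measured when the call began, along the tool's axes at that moment; what a row does not reach only later rows make up. A row lasts 1/10 s, in which the tool goes at most 50 mm and 8.59 degrees, less where a joint would pass 70% of its speed; a pose out of reach is approached as far as the arm can. A call with a number of a shift or a turn outside -1 to 1 is refused whole. A call with a gripper value outside its range is refused whole. The fingers move at their own pace and stop on an object; the grip force is fixed at half the most. Time passes only in rows, so rows that repeat a pose let the fingers close. It gives the time, the measured TCP pose, the force and the opening at its end, in the units of the state.
- sensors.observe(): the state, without advancing time (a new reading comes with each control period).
- vision.read_camera(name): name is "scene" or "top"; returns a dict with "img" (480x640x3 uint8, red, green, blue), "fx", "fy", "cx", "cy" (pixels), "k1" (the pictures are not rectified: a ray, as slopes to the right and down, at radius r is drawn at 1 + k1 r^2 times it, then the intrinsics apply), "eye" and "orientation" of the camera in the world. Camera axes: x right, y down, z forward; pixel columns grow to the right and rows downward; lengths in m; the calibration is good to about 2 mm. A picture is of the moment at which its call begins. There is no depth.
- job.hand_in(): hands the job in, once; it reports no verdict.
Trained networks look in the newest picture that a camera, given by its name, has taken for a name from the list of things; names that differ only in an ending like _2 or _b are one class to them, and where a whole thing is asked for, a point or a joint stands for the part that bears it (a point fixed in the world has none). Each returns a list of dicts, best first, with "score" (0 to 1); they miss things now and then, are a little off and sometimes report something else, mostly with a low value. They report only what shows in the picture. A call takes as long as a camera call.
- spotter.look_for(camera, query): "position" ([x, y, z] in m, in world coordinates, good to about 4 mm: the middle of the surface that is visible of it).
- spotter.silhouettes(camera, query): "pixels" (480x640 bool, what is visible of it).
- spotter.mark_of(camera, query): "position" ([x, y, z] in m, in world coordinates, good to about 4 mm: a listed point, or the origin of a listed thing).
The state is a dict: "time_s": time; "joint_positions": joint angles; "qd": joint speeds; "effort": joint torques, N m; "tool_pos": TCP position; "orientation": TCP orientation; "contact_force": force on the tool from outside, world axes, zero at the start; "torque": the same for the moment, N m; "finger_gap": finger opening in m.
Only numpy, scipy, OpenCV 4.12 (cv2) and the standard library are available. Lean on these libraries where they do the work, as an engineer would, in place of code of your own. Each camera call takes 0.05 s, during which the arm holds its last target.

## Task

Switch the magnetic chuck on by pressing the green button on the control box all the way in and letting it come back up; then check that the steel blank with the blue dot lies firm by touching its blue dot lightly from above with the fingertips, without shifting the blank, and draw back clear. Grasp and lift nothing, do not press the other two buttons or touch the blanks with the yellow and red dots, and leave the brass stamp, the jar and the loose tools where they are.

Things in the scene. Friction and masses are not known exactly. Their poses are not given: they have to be found in the camera images.
- button_green (a joint): push of the green button, m: 0 is up, 0.006 is fully in; sprung, fully in takes 5 N; counted as pressed from 0.0045
- button_green_top (a point): centre of the top face of the green button, a round cap 28 mm across that is pressed straight down; it stands in a black housing on a white control box 90 x 200 x 50 mm (left of the chuck). Three such buttons stand in a row 60 mm apart, in any order
- button_yellow (a joint): push of the yellow button, m, 0 is up; leave alone
- button_yellow_top (a point): centre of the top face of the yellow button, like the green one; leave alone
- button_red (a joint): push of the red button, m, 0 is up; leave alone
- button_red_top (a point): centre of the top face of the red button, like the green one; leave alone
- chuck: magnetic chuck, a fixed dark block 160 (x) x 360 (y) x 70 mm high with brass lines across its top; origin at the centre of its underside. Three blanks lie on it side by side about 95 mm apart, in any order
- dot_blue_top (a point): centre of the top face of the blue dot, a hard disc 24 mm across that stands 2 mm proud of its blank; about 80 mm above the bench. It is rigid: pressing farther only raises the force
- blank_blue: loose bright steel blank 100 (x) x 60 (y) x 8 mm, 0.37 kg, lying flat on the chuck, with the blue dot on its centre line, 20 mm from its middle towards its -x end; origin at the centre of its underside
- blank_yellow: loose bright steel blank 100 (x) x 60 (y) x 8 mm, 0.37 kg, lying flat on the chuck, with the yellow dot on its centre line, 20 mm from its middle towards its -x end; origin at the centre of its underside; leave alone
- dot_yellow_top (a point): centre of the top face of the yellow dot, like the blue one; leave alone
- blank_red: loose bright steel blank 100 (x) x 60 (y) x 8 mm, 0.37 kg, lying flat on the chuck, with the red dot on its centre line, 20 mm from its middle towards its -x end; origin at the centre of its underside; leave alone
- dot_red_top (a point): centre of the top face of the red dot, like the blue one; leave alone
- stamp: small brass hand stamp standing upright on the left (+y) end of the chuck, 32 mm across, 50 mm tall; origin at the centre of its underside; leave alone
- hammer: hammer lying on the bench beyond the chuck, about 30 mm high, handle along the bench edge; leave alone
- brush: bench brush lying at the left, nearer the robot; leave alone
- jar: amber glass jar with black cap, 60 mm across, 70 mm tall, to the right (-y) of the chuck; leave alone
- screwdriver: screwdriver with a red handle lying at the right, nearer the robot; leave alone
- dot_blue: the blue dot itself; origin at the centre of its underside, on the blank's top face, 2 mm below point dot_blue_top

How it is judged:
On the way, in this order (a step that is already met when the one before it is completed fails the run):
1. the green button is pressed in (4.5 of its 6 mm) (value of joint button_green above 0.0045 m), for 0.05 s.
2. the green button has come back up and the fingers touch the blue dot with more than 0.5 N (value of joint button_green below 0.0015 m and contact force between the fingers and dot_blue above 0.5 N), for 0.1 s.
At the end, for the whole second after the job is handed in: All three buttons are up (within 1.5 mm), the three blanks lie within 5 mm of where they started and the blue-dotted one is flat and at rest, the stamp stands and the stamp, hammer, brush, jar and screwdriver are within 15 mm of where they started (distance of each of blank_blue, blank_yellow, blank_red from where it was at the start of the episode below 0.005 m and value of joint each of button_green, button_yellow, button_red below 0.0015 m and angle between blank_blue's own z axis and vertical below 0.05 rad and linear speed of blank_blue below 0.01 m/s and distance of each of stamp, hammer, brush, jar, screwdriver from where it was at the start of the episode below 0.015 m and angle between stamp's own z axis and vertical below 0.15 rad); the robot touches nothing.
It fails at once if the yellow or red button is pressed (more than 1.5 mm) (value of joint any of button_yellow, button_red above 0.0015 m).
It fails at once if a blank with a yellow or red dot is touched (more than 1 N) or moved more than 5 mm (contact force between any of the arm, the fingers and blank_yellow above 1 N or distance of any of blank_yellow, blank_red from where it was at the start of the episode above 0.005 m or contact force between any of the arm, the fingers and blank_red above 1 N).
It fails at once if the blue-dotted blank is shifted or lifted more than 5 mm (distance of blank_blue from where it was at the start of the episode above 0.005 m).
It fails at once if the blue-dotted blank is pressed hard (more than 40 N) (contact force between the fingers and blank_blue above 40 N).
It fails at once if the stamp, hammer, brush, jar or screwdriver is moved more than 15 mm (distance of any of stamp, hammer, brush, jar, screwdriver from where it was at the start of the episode above 0.015 m).
It also fails if it takes over 48 s, if anything falls off the work surface, if the arm or the gripper's body presses on something with over 40 N, if the wrist force passes 120 N, or if a joint passes its speed limit or range.

## Working session

There is one attempt and no reset: what is moved stays moved. The work goes in short steps, Python scripts to look and compute and a tool call to move; the robot and the scene stay as the last step left them, time stands still between calls to the robot, and variables do not carry over. Pictures are saved under pics/ and viewed, and the job is handed in when it is done.

Besides the shell and the picture viewer there is one more tool, called as a command line: name --pt "numbers of a row" for each row, then --argument value for the rest. carry_out: Moves the arm, as the interface text tells. Scaled input: -1 to 1 covers 10 cm each way for a shift and 60 degrees each way for a turn. Its arguments: {"type":"object","properties":{"commands":{"type":"array","items":{"type":"array","items":{"type":"number","minimum":-1,"maximum":1}}}},"required":["commands"]}

```bash
mkdir -p pics
python3 - <<'E'
from rig import sensors, vision, spotter, arm
import cv2,numpy as np
s=sensors.observe()
for k,v in s.items(): print(k,np.round(v,4))
print(arm.nose_length)
for c in("scene","top"):
    r=vision.read_camera(c)
    cv2.imwrite(f"pics/{c}0.png",r["img"][:,:,::-1])
    print(c,{k:np.round(v,4) for k,v in r.items() if k!="img"})
    for q in ["button_green_top","button_yellow_top","button_red_top","dot_blue_top","dot_yellow_top","dot_red_top","stamp","jar","hammer"]:
        print(q,[(np.round(d["position"],4).tolist(),round(d["score"],2)) for d in spotter.mark_of(c,q)][:3])
E
```

```text
time_s 0.0
joint_positions [-1.2436  0.4352  0.0249  1.5741 -0.0116  1.134  -0.0751]
qd [ 0.0001 -0.0013  0.0016 -0.0011  0.0016 -0.0003 -0.0007]
effort [ 8.00000e-04 -6.67859e+01  9.85100e-01 -3.14459e+01 -6.06000e-02
  4.31000e-02  1.00000e-04]
tool_pos [0.2603 0.5676 0.2003]
orientation [ 5.000e-04  8.416e-01  5.400e-01 -6.000e-04]
contact_force [ 0.5289 -0.1842 -1.2392]
torque [-0.0108  0.0003  0.0091]
finger_gap 0.092
0.008
scene {'fx': np.float64(599.3596), 'fy': np.float64(599.3596), 'cx': np.float64(315.3281), 'cy': np.float64(238.0718), 'k1': np.float64(0.0359), 'eye': array([1.1437, 0.5501, 1.09  ]), 'orientation': array([-0.1343,  0.3867,  0.857 , -0.313 ])}
button_green_top [([0.5195, 0.2973, 0.0733], 0.44)]
button_yellow_top [([0.5246, 0.2409, 0.0683], 0.56), ([0.5877, -0.136, 0.0717], 0.27)]
button_red_top [([0.5218, 0.3543, 0.0705], 0.67)]
dot_blue_top [([0.5892, -0.054, 0.0808], 0.56), ([0.5199, 0.357, 0.071], 0.45)]
dot_yellow_top [([0.5685, -0.1392, 0.083], 0.48)]
dot_red_top [([0.5715, -0.2392, 0.0792], 0.47), ([0.5228, 0.2389, 0.0682], 0.17)]
stamp [([0.5446, 0.0311, 0.0703], 0.59)]
jar [([0.4956, -0.4551, 0.0006], 0.82)]
hammer [([0.7968, -0.0167, -0.0018], 0.88)]
top {'fx': np.float64(572.4749), 'fy': np.float64(572.4749), 'cx': np.float64(313.3627), 'cy': np.float64(243.1269), 'k1': np.float64(0.0624), 'eye': array([ 0.2919, -0.0307,  1.5317]), 'orientation': array([ 0.0587, -0.6954,  0.7135, -0.0619])}
button_green_top []
button_yellow_top [([0.5188, 0.2415, 0.0775], 0.65)]
button_red_top [([0.5204, 0.36, 0.0735], 0.39)]
dot_blue_top [([0.5874, -0.0592, 0.0842], 0.48)]
dot_yellow_top [([0.573, -0.1443, 0.082], 0.49)]
dot_red_top [([0.5746, -0.2384, 0.0807], 0.38), ([0.5874, -0.136, 0.0718], 0.27)]
stamp [([0.5, -0.4592, -0.0022], 0.61), ([0.5462, 0.0297, 0.0708], 0.5)]
jar [([0.5007, -0.4551, 0.0007], 0.83)]
hammer [([0.7966, -0.0196, 0.0006], 0.94)]
```

View pics/scene0.png

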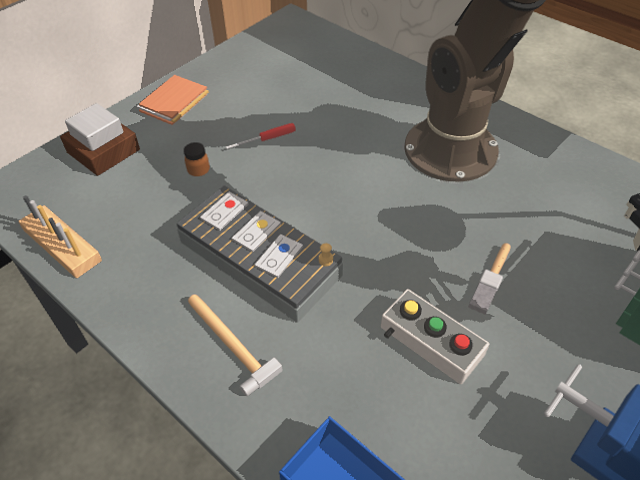

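View pics/top0.png

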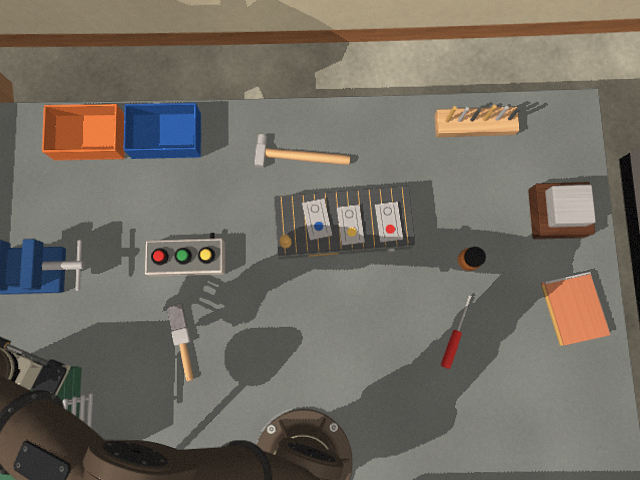

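The scene view shows the green button at (436,325), between yellow (411,308) and red (461,343), and the blue dot at (284,248). In the top view green is at (182,256) and the blue dot at (319,227), with the stamp close by at (285,241). I'll triangulate them next.

```bash
cat > h.py <<'E'
import numpy as np,cv2
from scipy.spatial.transform import Rotation as R
def ray(r,uv):
    d=np.array([(uv[0]-r["cx"])/r["fx"],(uv[1]-r["cy"])/r["fy"]]);p=d.copy()
    for _ in range(20): p=d/(1+r["k1"]*(p@p))
    q=np.asarray(r["orientation"]);v=R.from_quat([q[1],q[2],q[3],q[0]]).apply([p[0],p[1],1]);return np.asarray(r["eye"]),v/np.linalg.norm(v)
def tri(a,b):
    A=np.zeros((3,3));y=np.zeros(3);
    for e,v in(a,b):
        P=np.eye(3)-np.outer(v,v);A+=P;y+=P@e
    x=np.linalg.solve(A,y);return x,[np.linalg.norm((np.eye(3)-np.outer(v,v))@(x-e)) for e,v in(a,b)]
def plane(a,z): e,v=a;return e+v*(z-e[2])/v[2]
def blob(img,hue,uv,rad=13):
    h=cv2.cvtColor(img,cv2.COLOR_RGB2HSV).astype(int)
    dh=abs((h[:,:,0]-hue+90)%180-90)
    m=((dh<12)&(h[:,:,1]>110)&(h[:,:,2]>50)).astype(np.uint8)
    yy,xx=np.mgrid[:480,:640];m[(xx-uv[0])**2+(yy-uv[1])**2>rad**2]=0
    n,l,st,c=cv2.connectedComponentsWithStats(m);i=1+np.argmax(st[1:,4]);return c[i],st[i]
E
python3 - <<'E'
from h import *
from rig import vision
S=vision.read_camera("scene");T=vision.read_camera("top")
for n,hue,a,b in [("bg",65,(436,325),(182,256)),("by",27,(411,308),(206,255)),("br",0,(461,343),(159,256)),("db",110,(284,248),(319,227)),("dy",22,(263,225),(352,232)),("dr",0,(230,204),(390,229))]:
    ca,sa=blob(S["img"],hue,a);cb,sb=blob(T["img"],hue,b)
    x,e=tri(ray(S,ca),ray(T,cb))
    print(n,ca.round(1),sa[2:],cb.round(1),sb[2:],x.round(4),np.round(e,4),"atz",plane(ray(S,ca),.08).round(4),plane(ray(T,cb),.08).round(4))
for i,(I,u,v) in enumerate([(S["img"],330,270),(T["img"],280,230)]):
    pass
cv2.imwrite("pics/crop.png",np.vstack([cv2.resize(S["img"][180:380,180:500,::-1],None,fx=2.4,fy=1.45*1.0),cv2.resize(T["img"][180:280,130:450,::-1],None,fx=2.4,fy=2.4)]))
E
```

```text
bg [436.2 323. ] [ 13  12 122] [181.7 255. ] [ 12  11 105] [0.5215 0.2994 0.0683] [0.0003 0.0003] atz [0.5284 0.3025 0.08  ] [0.5199 0.2965 0.08  ]
by [410.8 306.8] [ 14  15 159] [205.2 254.3] [ 13  12 120] [0.5223 0.2393 0.0663] [0. 0.] atz [0.5306 0.2435 0.08  ] [0.5201 0.2368 0.08  ]
br [461.7 341.2] [ 16  15 184] [158.5 255.5] [ 12  12 115] [0.5221 0.3591 0.0665] [0.0002 0.0002] atz [0.5302 0.3618 0.08  ] [0.5201 0.3553 0.08  ]
db [283.5 247.4] [10  8 65] [318.2 225.6] [ 9  8 61] [ 0.5875 -0.0538  0.0797] [0.0004 0.0004] atz [ 0.5875 -0.0533  0.08  ] [ 0.5877 -0.0541  0.08  ]
dy [261.5 223.6] [10  8 67] [351.3 231.6] [10  9 66] [ 0.5698 -0.1389  0.0792] [0.0004 0.0004] atz [ 0.57  -0.138  0.08 ] [ 0.5699 -0.1391  0.08  ]
dr [229.6 203.6] [10  8 62] [389.9 228.5] [ 9  9 65] [ 0.575  -0.2385  0.079 ] [0.0008 0.0008] atz [ 0.5751 -0.237   0.08  ] [ 0.5753 -0.239   0.08  ]
```

View pics/crop.png

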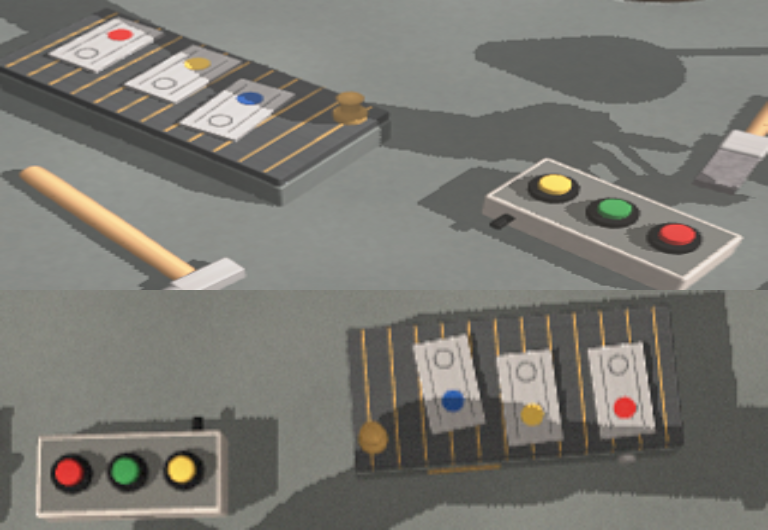

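carry_out --pt "0 0 0 -0.2 0.35 0 1" --pt "0 0 0 -0.3 0.7 0 1" --pt "0 0 0 -0.4 1 0 1" --pt "0 0 0 -0.4 1 0 1"

```text
time_s: 1.5
tool_pos: [0.3396, 0.486, 0.2013]
orientation: [0.001, 0.844, 0.537, 0.001]
contact_force: [1.0, 0.1, 0.4]
finger_gap: 0.0642
```

carry_out --pt "0 0 0.14 -0.2 0.35 0 1" --pt "0 0 0.28 -0.3 0.7 0 1" --pt "0 0 0.42 -0.4 1 0 1" --pt "0 0 0.5 -0.4 1 0 1" --pt "0 0 0.5 -0.4 1 0 1"

```text
time_s: 2.0
tool_pos: [0.4137, 0.4072, 0.2017]
orientation: [0.001, 0.954, 0.299, 0.001]
contact_force: [-0.8, -0.7, -0.0]
finger_gap: 0.0243
```

```bash
cat >> h.py <<'E'
def go(p,yaw=0.0):
    from rig import sensors
    s=sensors.observe();q=s["orientation"];r=R.from_quat([q[1],q[2],q[3],q[0]])
    t=R.from_matrix([[np.cos(yaw),np.sin(yaw),0],[np.sin(yaw),-np.cos(yaw),0],[0,0,-1]])
    d=r.inv().apply(np.array(p)-s["tool_pos"]);w=(r.inv()*t).as_rotvec(degrees=True)
    print("t",s["time_s"],"pos",np.round(s["tool_pos"],4),"F",np.round(s["contact_force"],2),"gap",s["finger_gap"],"q",np.round(s["joint_positions"],2));print("cmd",np.round(w/60,3),np.round(d/.1,3))
E
python3 -c "
from h import *
go([.5215,.299,.2])"
```

```text
t 2.0 pos [0.4137 0.4072 0.2017] F [-0.77 -0.71 -0.05] gap 0.02429601250910717 q [-1.01  0.36  0.19  1.7  -0.07  1.09 -0.19]
cmd [ 0.002 -0.002  0.58 ] [0.268 1.504 0.022]
```

carry_out --pt "0 0 0.14 0.06 0.35 0 1" --pt "0 0 0.28 0.12 0.7 0 1" --pt "0 0 0.42 0.18 1 0 1" --pt "0 0 0.56 0.27 1 0 1" --pt "0 0 0.58 0.27 1 0 1"

```text
time_s: 2.5
tool_pos: [0.4931, 0.3416, 0.2019]
orientation: [0.001, 1.0, -0.0, 0.001]
contact_force: [-0.6, 0.4, 0.2]
finger_gap: 0.0001
```

```bash
python3 -c "
from h import *
go([.5215,.299,.12])"
```

```text
t 2.5 pos [0.4931 0.3416 0.2019] F [-0.61  0.42  0.22] gap 6.139953659532483e-05 q [-0.95  0.4   0.36  1.66 -0.15  1.11 -0.55]
cmd [ 0.001 -0.003 -0.   ] [0.282 0.425 0.82 ]
```

carry_out --pt "0 0 0 0.14 0.21 0.2 1" --pt "0 0 0 0.28 0.43 0.5 1" --pt "0 0 0 0.28 0.43 0.8 1" --pt "0 0 0 0.28 0.43 0.82 1" --pt "0 0 0 0.28 0.43 0.82 1" --pt "0 0 0 0.28 0.43 0.82 1"

```text
time_s: 3.1
tool_pos: [0.5212, 0.3005, 0.1215]
orientation: [-0.0, 1.0, 0.002, 0.002]
contact_force: [-0.2, -0.1, 0.3]
finger_gap: 0.0002
```

```bash
python3 -c "
from h import *
from rig import vision
go([.5215,.299,.078])
S=vision.read_camera('scene')
cv2.imwrite('pics/s1.png',cv2.resize(S['img'][220:400,340:580,::-1],None,fx=3,fy=3))"
```

```text
t 3.1 pos [0.5212 0.3005 0.1215] F [-0.18 -0.06  0.31] gap 0.00020215705352699385 q [-0.85  0.48  0.34  1.75 -0.19  0.94 -0.43]
cmd [-0.001 -0.004  0.004] [0.001 0.016 0.435]
```

View pics/s1.png

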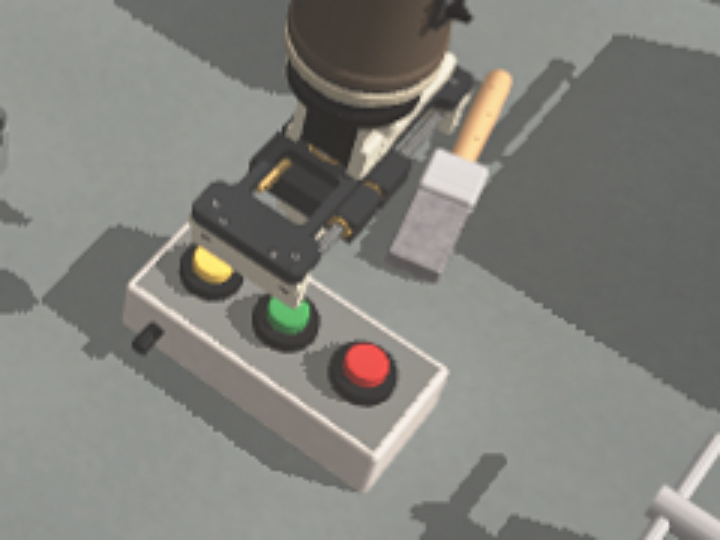

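The closed jaws hang over the green button (289,315 in the crop), and red and yellow are clear. I'll descend in small steps and watch the force.

carry_out --pt "0 0 0 0 0.02 0.1 1" --pt "0 0 0 0 0.02 0.2 1" --pt "0 0 0 0 0.02 0.3 1" --pt "0 0 0 0 0.02 0.38 1" --pt "0 0 0 0 0.02 0.38 1" --pt "0 0 0 0 0.02 0.38 1"

```text
time_s: 3.75
tool_pos: [0.5216, 0.2982, 0.0833]
orientation: [-0.0, 1.0, 0.001, 0.002]
contact_force: [0.2, -0.1, 0.5]
finger_gap: 0.0006
```

carry_out --pt "0 0 0 0 0 0.02 1" --pt "0 0 0 0 0 0.05 1" --pt "0 0 0 0 0 0.05 1"

```text
time_s: 4.05
tool_pos: [0.5215, 0.2981, 0.0781]
orientation: [-0.0, 1.0, 0.001, 0.002]
contact_force: [1.1, 0.7, -0.8]
finger_gap: 0.0004
```

carry_out --pt "0 0 0 0 0 0.02 1" --pt "0 0 0 0 0 0.03 1" --pt "0 0 0 0 0 0.03 1"

```text
time_s: 4.35
tool_pos: [0.5214, 0.2981, 0.0749]
orientation: [-0.0, 1.0, 0.001, 0.002]
contact_force: [-0.6, 0.8, -0.2]
finger_gap: 0.0003
```

carry_out --pt "0 0 0 0 0 0.02 1" --pt "0 0 0 0 0 0.03 1" --pt "0 0 0 0 0 0.03 1"

```text
time_s: 4.65
tool_pos: [0.5213, 0.298, 0.0717]
orientation: [0.0, 1.0, 0.001, 0.002]
contact_force: [-0.5, -0.1, -0.2]
finger_gap: 0.0004
```

carry_out --pt "0 0 0 0 0 0.02 1" --pt "0 0 0 0 0 0.02 1" --pt "0 0 0 0 0 0.02 1"

```text
time_s: 4.95
tool_pos: [0.5213, 0.298, 0.0696]
orientation: [0.0, 1.0, 0.001, 0.002]
contact_force: [0.5, -0.3, -1.0]
finger_gap: 0.0006
```

```bash
python3 -c "
from h import *
from rig import vision,sensors
S=vision.read_camera('scene');T=vision.read_camera('top')
print(sensors.observe()['contact_force'])
cv2.imwrite('pics/s2.png',np.hstack([cv2.resize(S['img'][280:370,370:490,::-1],None,fx=3.3,fy=3.3),cv2.resize(T['img'][210:300,130:250,::-1],None,fx=3.3,fy=3.3)]))"
```

```text
[0.56741103 0.24959348 0.30089667]
```

View pics/s2.png

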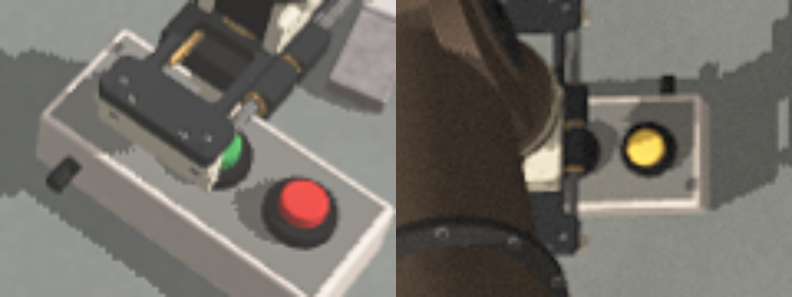

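```bash
cat >> h.py <<'E'
def proj(r,p):
    q=np.asarray(r["orientation"]);c=R.from_quat([q[1],q[2],q[3],q[0]]).inv().apply(np.array(p)-r["eye"])
    a=c[:2]/c[2];a=a*(1+r["k1"]*(a@a));return np.array([r["fx"]*a[0]+r["cx"],r["fy"]*a[1]+r["cy"]])
E
python3 -c "
from h import *
from rig import vision,sensors
S=vision.read_camera('scene')
im=cv2.resize(S['img'][250:370,360:520,::-1],None,fx=5,fy=5)
def dot(p,c):
    u=(proj(S,p)-[360,250]+.5)*5; cv2.circle(im,tuple(int(v) for v in u),3,c,-1)
for dx in(-.019,.019):
  for dy in(-.0095,.0095):
    for z in (.0616,.0816,.1): dot((.5213+dx,.298+dy,z),(255,0,255) if z<.07 else (255,255,0))
for a in np.linspace(0,6.28,24):
  dot((.5215+.014*np.cos(a),.299+.014*np.sin(a),.068),(0,255,0))
  dot((.5220+.014*np.cos(a),.359+.014*np.sin(a),.068),(0,0,0))
cv2.imwrite('pics/s3.png',im)"
```

```text
(no output)
```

View pics/s3.png

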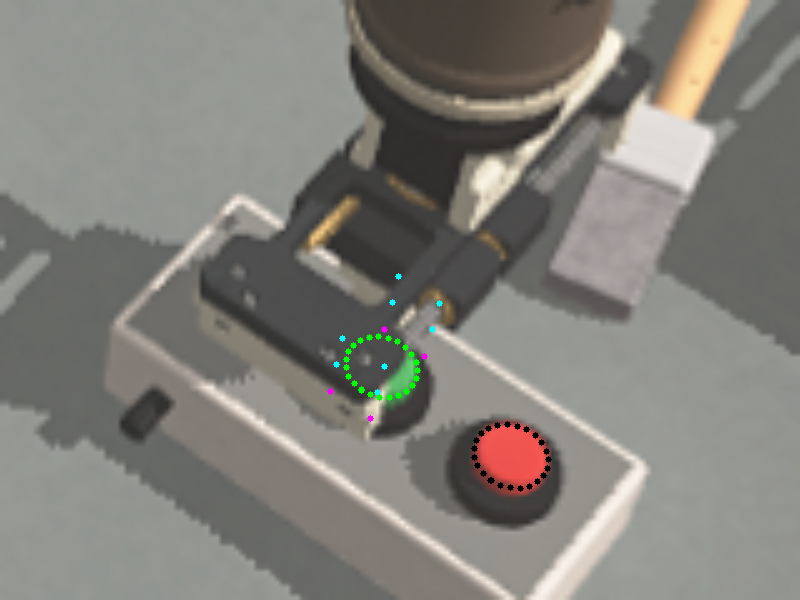

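```bash
python3 -c "
from h import *
from rig import vision,sensors
S=vision.read_camera('scene')
s=sensors.observe();t=s['tool_pos'];print(t,s['contact_force'],s['time_s'])
im=cv2.resize(S['img'][200:370,320:520,::-1],None,fx=4,fy=4,interpolation=cv2.INTER_CUBIC)
def dot(p,c):
    u=(proj(S,p)-[320,200]+.5)*4; cv2.circle(im,tuple(int(v) for v in u),4,c,-1)
for sx in(-1,1):
  for sy in(-1,1):
    dot((t[0]+sx*.095,t[1]+sy*.0375,t[2]+.058),(255,0,255))
    dot((t[0]+sx*.0375,t[1]+sy*.095,t[2]+.058),(0,255,255))
cv2.imwrite('pics/s4.png',im)"
```

```text
[0.52136611 0.29806305 0.06976966] [ 0.11775459 -0.55418785  0.00287951] 5.15
```

View pics/s4.png

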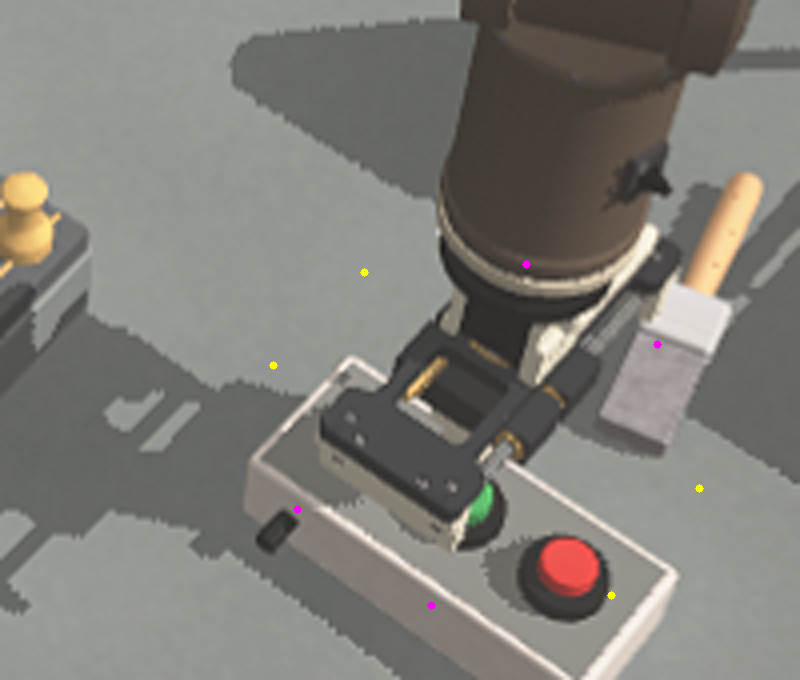

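```bash
python3 -c "
from h import *
from rig import vision,sensors,spotter
S=vision.read_camera('scene')
a=cv2.imread('pics/scene0.png')
b=S['img'][:,:,::-1]
f=lambda i:cv2.resize(i[295:345,400:450],None,fx=7,fy=7,interpolation=cv2.INTER_NEAREST)
cv2.imwrite('pics/s5.png',np.hstack([f(a),f(b)]))
print(proj(S,(.52,.3,.1))-proj(S,(.52,.3,.07)))
for q in ['button_green_top','button_red_top']:
  for c in ['scene']:print(q,[(np.round(d['position'],4).tolist(),round(d['score'],2)) for d in spotter.mark_of(c,q)][:3])
"
```

```text
[ 2.21355206 -8.26291535]
button_green_top [([0.5193, 0.2963, 0.0748], 0.4)]
button_red_top [([0.5193, 0.3578, 0.0704], 0.51)]
```

View pics/s5.png

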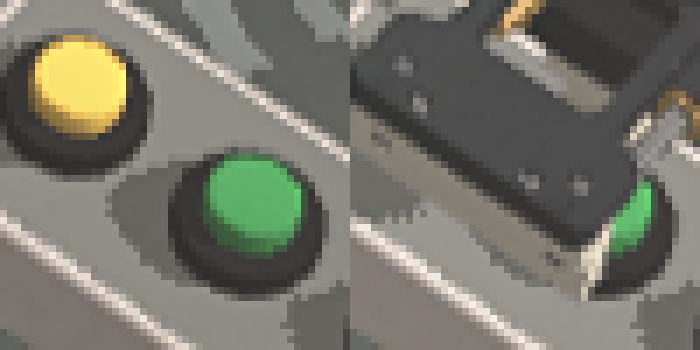

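```bash
python3 -c "
from rig import arm,sensors
print(arm.nose_length,[a for a in dir(arm) if a[0]!='_'])
s=sensors.observe();print(s['effort'],s['contact_force'],s['torque'],s['finger_gap'])"
```

```text
0.008 ['MotionError', 'nose_length']
[ 2.75784281e-03 -6.62195206e+01  6.21303812e+00 -2.51700461e+01
 -4.71560319e-02 -1.52304611e-02 -3.54410959e-04] [ 0.11964977 -0.08937839  0.55783224] [-0.06623969  0.0347858   0.02260356] 0.0001563968830189203
```

carry_out --pt "0 0 0 0 0 0.01 1" --pt "0 0 0 0 0 0.015 1"

```text
time_s: 5.5
tool_pos: [0.5213, 0.298, 0.0682]
orientation: [0.0, 1.0, 0.001, 0.002]
contact_force: [-0.2, -0.6, 1.0]
finger_gap: 0.0007
```

carry_out --pt "0 0 0 0 0 0.01 1" --pt "0 0 0 0 0 0.015 1"

```text
time_s: 5.7
tool_pos: [0.5213, 0.298, 0.0665]
orientation: [0.0, 1.0, 0.001, 0.002]
contact_force: [-0.5, 0.1, -0.4]
finger_gap: 0.0006
```

```bash
python3 -c "
from h import *
from rig import vision,sensors
s=sensors.observe();t=s['tool_pos'];print(t,s['contact_force'],s['time_s'])
out=[]
for c,(x0,y0) in (('scene',(380,270)),('top',(130,205))):
    S=vision.read_camera(c)
    im=cv2.resize(S['img'][y0:y0+100,x0:x0+100,::-1],None,fx=4,fy=4,interpolation=cv2.INTER_CUBIC)
    cl=im.copy()
    def dot(p,col):
        u=(proj(S,p)-[x0,y0]+.5)*4; cv2.circle(im,tuple(int(v) for v in u),3,col,-1)
    for z,col in((-.008,(255,0,255)),(.058,(0,255,255)),(.09,(255,255,0))): dot((t[0],t[1],t[2]+z),col)
    for sx in(-1,1):
      for sy in(-1,1):
        dot((t[0]+sx*.095,t[1]+sy*.0375,t[2]+.058),(0,128,255))
    out.append(np.vstack([im]))
cv2.imwrite('pics/s6.png',np.hstack(out))"
```

```text
[0.52126556 0.29798492 0.06652297] [-0.48011203  0.08144253 -0.41184573] 5.7
```

View pics/s6.png

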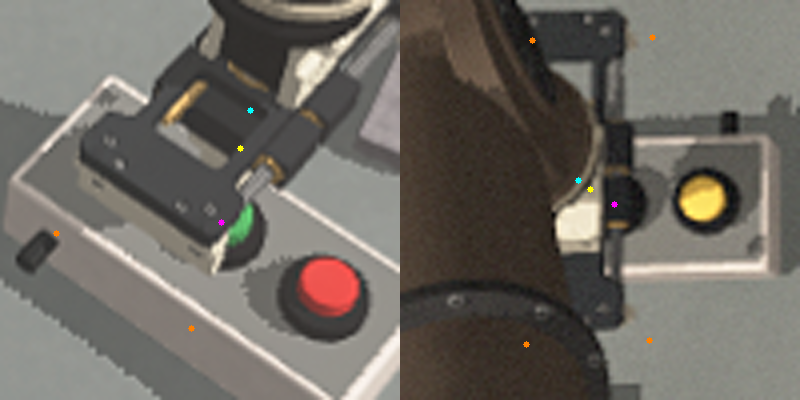

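carry_out --pt "0 0 0 0 0 -0.3 1" --pt "0 0 0 0 0 -0.6 1" --pt "0 0 0.14 0 0 -0.9 1" --pt "0 0 0.28 0 0 -0.9 1" --pt "0 0 0.42 0 0 -0.9 1" --pt "0 0 0.56 0 0 -0.9 1" --pt "0 0 0.7 0 0 -0.9 1" --pt "0 0 0.84 0 0 -0.9 1" --pt "0 0 1 0 0 -0.9 1" --pt "0 0 1 0 0 -0.9 1"

```text
time_s: 6.8
tool_pos: [0.5209, 0.2981, 0.1565]
orientation: [-0.001, 0.866, -0.5, 0.001]
contact_force: [-0.1, 0.3, 0.6]
finger_gap: 0.0002
```

carry_out --pt "0 0 0.14 0 0 0 1" --pt "0 0 0.28 0 0 0 1" --pt "0 0 0.42 0 0 0 1" --pt "0 0 0.5 0 0 0 1" --pt "0 0 0.5 0 0 0 1" --pt "0 0 0.5 0 0 0 1"

```text
time_s: 7.4
tool_pos: [0.5208, 0.2982, 0.1564]
orientation: [-0.001, 0.709, -0.705, 0.001]
contact_force: [-0.2, 0.1, 0.5]
finger_gap: 0.0008
```

```bash
cat > look.py <<'E'
from h import *
from rig import vision,sensors
import sys
s=sensors.observe();t=s['tool_pos'];q=s['orientation'];rr=R.from_quat([q[1],q[2],q[3],q[0]])
print(t.round(4) if hasattr(t,'round') else t,np.round(s['contact_force'],2),s['time_s'],np.round(s['joint_positions'],2))
out=[]
uc=[int(v) for v in sys.argv[2:6]]
for c,(x0,y0) in (('scene',uc[:2]),('top',uc[2:])):
    S=vision.read_camera(c)
    im=cv2.resize(S['img'][y0:y0+130,x0:x0+100,::-1],None,fx=4,fy=4,interpolation=cv2.INTER_CUBIC)
    cl=im.copy()
    def dot(p,col):
        u=(proj(S,rr.apply(p)+t)-[x0,y0]+.5)*4; cv2.circle(im,tuple(int(v) for v in u),3,col,-1)
    for z,col in((.008,(255,0,255)),(-.058,(0,255,255))): dot((0,0,z),col)
    for sx in(-1,1):
      for sy in(-1,1):
        dot((sx*.095,sy*.0375,-.058),(0,128,255)); dot((sx*.019,sy*.0095,.008),(255,255,0))
    out.append(im)
cv2.imwrite(sys.argv[1],np.hstack(out))
E
python3 look.py pics/s7.png 380 220 130 190
```

```text
[0.5208 0.2982 0.1564] [-0.24  0.08  0.47] 7.4 [-1.13  0.51  0.77  1.74 -0.4   1.05 -1.79]
```

View pics/s7.png

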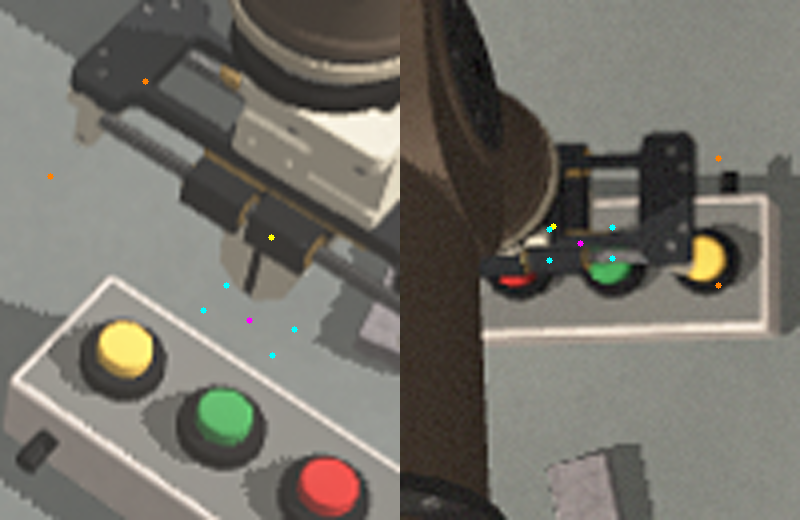

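```bash
python3 -c "
from h import *
from rig import vision,sensors
S=vision.read_camera('scene');T=vision.read_camera('top')
p=np.array([.52,.30,.2])
J=np.array([np.r_[proj(S,p+e)-proj(S,p),proj(T,p+e)-proj(T,p)]*1000 for e in np.eye(3)*1e-3]).T
print(J.round(1))
b=np.array([23,-57,-25,-21.5])/4
print(np.linalg.lstsq(J,b,rcond=None))
# base check
o=[]
for C,x0,y0 in((S,395,90),(T,250,380)):
    im=cv2.resize(C['img'][y0:y0+100,x0:x0+110,::-1],None,fx=4,fy=4)
    for z in(0,.02):
      for a in list(np.linspace(0,6.28,16)):
        for rad in(0.0,.1):
          u=(proj(C,(rad*np.cos(a),rad*np.sin(a),z))-[x0,y0]+.5)*4
          cv2.circle(im,tuple(int(v) for v in u),3,(255,0,255) if z else (255,255,0),-1)
    o.append(im)
cv2.imwrite('pics/s8.png',np.vstack(o))
"
```

```text
[[-311.   467.6   86.6]
 [ 339.8  298.2 -322. ]
 [   7.3 -430.  -105.6]
 [-420.2   10.8  -69.3]]
(array([0.003373  , 0.00365581, 0.05131035]), array([1.12400114]), np.int32(3), array([719.09557636, 636.39788115, 293.95376075]))
```

View pics/s8.png

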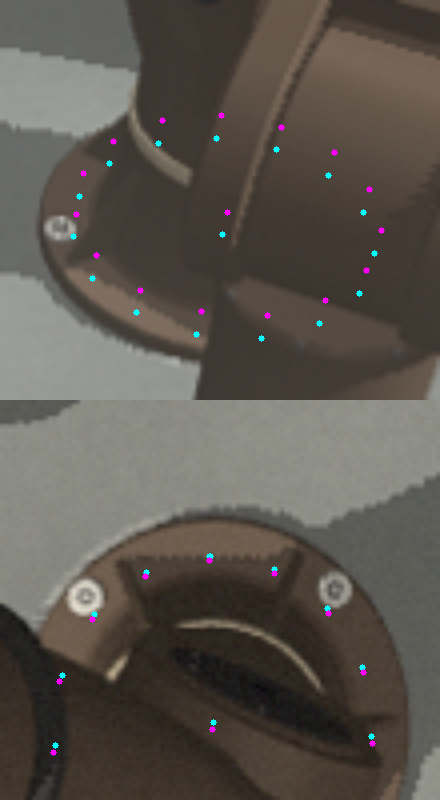

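```bash
python3 -c "
from h import *
from rig import vision,sensors
s=sensors.observe();t=s['tool_pos'];q=s['orientation'];rr=R.from_quat([q[1],q[2],q[3],q[0]])
S=vision.read_camera('scene');x0,y0=420,265
im=cv2.resize(S['img'][y0:y0+50,x0:x0+60,::-1],None,fx=12,fy=12,interpolation=cv2.INTER_CUBIC)
for z,c in((.008,(255,255,0)),(-.011,(0,255,0)),(-.02,(0,0,255))):
  P=[(proj(S,rr.apply((a*.019,b*.0095,z))+t)-[x0,y0]+.5)*12 for a,b in((1,1),(1,-1),(-1,-1),(-1,1))]
  cv2.polylines(im,[np.int32(P)],True,c,1)
cv2.imwrite('pics/s9.png',im)"
```

```text
(no output)
```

View pics/s9.png

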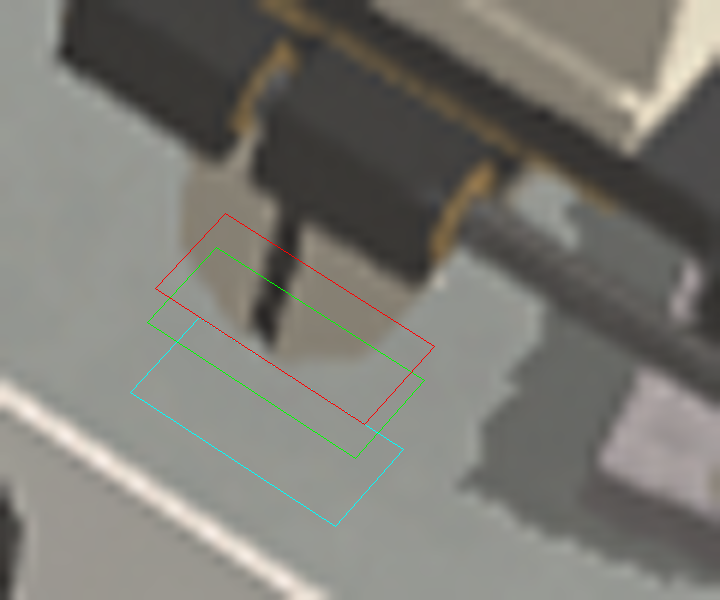

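The zoomed view shows the real fingertip slit ending about 29 mm above where tool_pos plus nose_length puts it. That explains why there was no contact: the fingers never reached the button. I'll go by the picture and the force, with contact expected near tool z 0.047.

carry_out --pt "0 0 0 0 0 0.3 1" --pt "0 0 0 0 0 0.6 1" --pt "0 0 0 0 0 0.85 1" --pt "0 0 0 0 0 0.95 1" --pt "0 0 0 0 0 0.95 1" --pt "0 0 0 0 0 0.95 1"

```text
time_s: 8.25
tool_pos: [0.5219, 0.2981, 0.0625]
orientation: [-0.002, 0.708, -0.707, 0.001]
contact_force: [-0.8, -0.3, -0.7]
finger_gap: 0.0008
```

```bash
cat > tip.py <<'E'
from h import *
from rig import vision,sensors
import sys
off=float(sys.argv[2]);C=sys.argv[3] if len(sys.argv)>3 else 'scene'
s=sensors.observe();t=s['tool_pos'];q=s['orientation'];rr=R.from_quat([q[1],q[2],q[3],q[0]])
print(np.round(t,4),np.round(s['contact_force'],2),s['time_s'])
S=vision.read_camera(C)
c=proj(S,rr.apply((0,0,off))+t);x0,y0=int(c[0])-30,int(c[1])-30
im=cv2.resize(S['img'][y0:y0+55,x0:x0+65,::-1],None,fx=10,fy=10,interpolation=cv2.INTER_CUBIC)
P=[(proj(S,rr.apply((a*.019,b*.0095,off))+t)-[x0,y0]+.5)*10 for a,b in((1,1),(1,-1),(-1,-1),(-1,1))]
cv2.polylines(im,[np.int32(P)],True,(255,0,255),1)
cv2.imwrite(sys.argv[1],im)
E
python3 tip.py pics/s10.png -0.0215
```

```text
[0.5219 0.2981 0.0625] [-0.8  -0.3  -0.72] 8.25
```

View pics/s10.png

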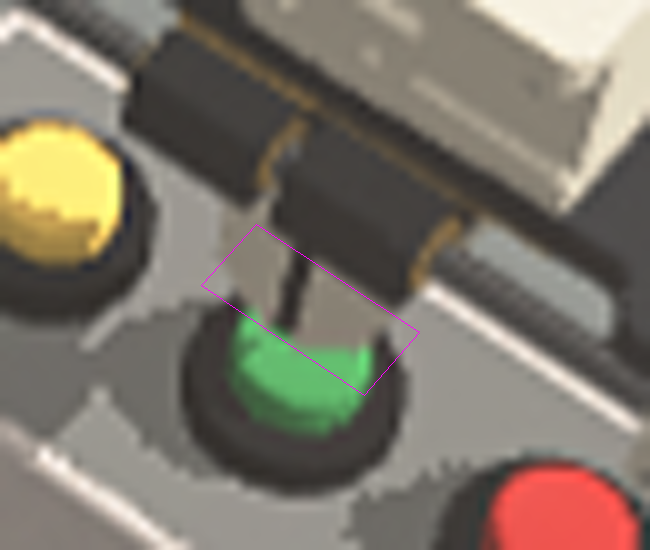

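carry_out --pt "0 0 0 0 0 0.03 1" --pt "0 0 0 0 0 0.06 1" --pt "0 0 0 0 0 0.08 1" --pt "0 0 0 0 0 0.08 1"

```text
time_s: 8.7
tool_pos: [0.522, 0.2983, 0.0546]
orientation: [-0.002, 0.708, -0.707, 0.001]
contact_force: [-0.2, -0.3, 0.6]
finger_gap: 0.0004
```

carry_out --pt "0 0 0 0 0 0.02 1" --pt "0 0 0 0 0 0.03 1" --pt "0 0 0 0 0 0.03 1"

```text
time_s: 9.0
tool_pos: [0.5219, 0.2983, 0.0515]
orientation: [-0.002, 0.708, -0.707, 0.001]
contact_force: [-0.4, -0.1, -0.7]
finger_gap: 0.0006
```

carry_out --pt "0 0 0 0 0 0.02 1" --pt "0 0 0 0 0 0.03 1" --pt "0 0 0 0 0 0.03 1"

```text
time_s: 9.3
tool_pos: [0.5218, 0.2982, 0.0482]
orientation: [-0.001, 0.708, -0.706, 0.001]
contact_force: [1.0, -0.3, -0.4]
finger_gap: 0.0002
```

carry_out --pt "0 0 0 0 0 0.02 1" --pt "0 0 0 0 0 0.03 1" --pt "0 0 0 0 0 0.03 1"

```text
time_s: 9.6
tool_pos: [0.522, 0.2983, 0.0453]
orientation: [-0.002, 0.708, -0.707, 0.001]
contact_force: [0.7, -0.0, 2.3]
finger_gap: 0.0003
```

carry_out --pt "0 0 0 0 0 0.01 1" --pt "0 0 0 0 0 0.02 1" --pt "0 0 0 0 0 0.02 1"

```text
time_s: 9.9
tool_pos: [0.522, 0.2983, 0.0433]
orientation: [-0.002, 0.708, -0.707, 0.001]
contact_force: [-0.6, 0.2, 2.9]
finger_gap: 0.0006
```

```bash
python3 tip.py pics/s11.png -0.0215
```

```text
[0.522  0.2983 0.0433] [-0.61  0.23  2.86] 9.9
```

View pics/s11.png

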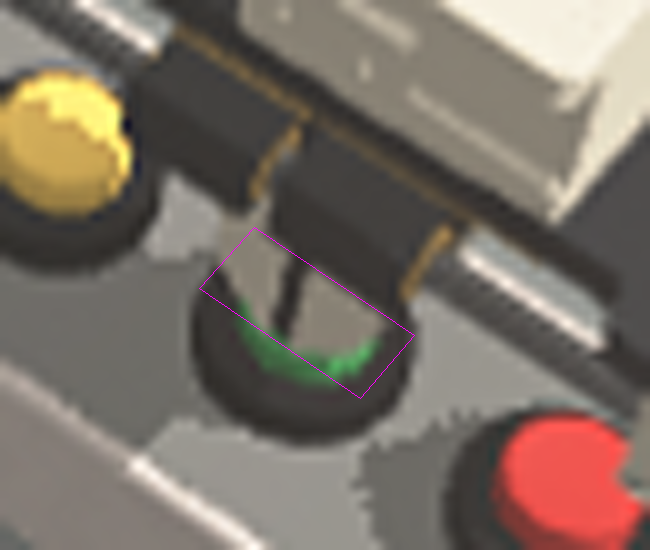

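The fingers are pressing green and the force is rising. Contact came at tool z of about 0.047. I'll press to the stop.

carry_out --pt "0 0 0 0 0 0.01 1" --pt "0 0 0 0 0 0.02 1" --pt "0 0 0 0 0 0.02 1"

```text
time_s: 10.25
tool_pos: [0.522, 0.2983, 0.0413]
orientation: [-0.002, 0.708, -0.707, 0.001]
contact_force: [-0.7, 0.1, 4.4]
finger_gap: 0.0003
```

carry_out --pt "0 0 0 0 0 0.01 1" --pt "0 0 0 0 0 0.015 1" --pt "0 0 0 0 0 0.015 1"

```text
time_s: 10.55
tool_pos: [0.5221, 0.2983, 0.0405]
orientation: [-0.002, 0.708, -0.707, 0.001]
contact_force: [-3.1, -1.5, 13.3]
finger_gap: 0.0004
```

Bottomed out: the force jumped to 13 N at tool z 0.0405. Next I'll withdraw straight up.

carry_out --pt "0 0 0 0 0 -0.1 1" --pt "0 0 0 0 0 -0.4 1" --pt "0 0 0 0 0 -0.8 1" --pt "0 0 0 0 0 -1 1" --pt "0 0 0 0 0 -1 1"

```text
time_s: 11.05
tool_pos: [0.5234, 0.2988, 0.1436]
orientation: [-0.004, 0.708, -0.707, 0.002]
contact_force: [0.4, 0.2, -0.7]
finger_gap: 0.0008
```

carry_out --pt "0 0 -0.14 0 0 -0.1 1" --pt "0 0 -0.28 0 0 -0.2 1" --pt "0 0 -0.42 0 0 -0.2 1" --pt "0 0 -0.56 0 0 -0.2 1" --pt "0 0 -0.7 0 0 -0.2 1" --pt "0 0 -0.84 0 0 -0.2 1" --pt "0 0 -0.98 0 0 -0.2 1" --pt "0 0 -1 0 0 -0.2 1" --pt "0 0 -1 0 0 -0.2 1"

```text
time_s: 11.95
tool_pos: [0.5229, 0.2985, 0.1629]
orientation: [-0.003, 0.966, -0.26, 0.003]
contact_force: [-0.1, 0.4, -0.5]
finger_gap: 0.0005
```

```bash
python3 -c "
from h import *
from rig import vision
go([.5875,-.054,.16])
S=vision.read_camera('scene')
cv2.imwrite('pics/s12.png',cv2.resize(S['img'][160:380,180:500,::-1],None,fx=2.4,fy=2.4))
for n,h,a in(('g',65,(436,325)),('y',27,(411,308)),('r',0,(461,343))):
  try:
    c,st=blob(S['img'],h,a);print(n,c.round(1),st[2:])
  except Exception as e: print(n,e)
"
```

```text
t 11.95 pos [0.5229 0.2985 0.1629] F [-0.06  0.37 -0.49] gap 0.00048577345395805685 q [-0.95  0.45  0.49  1.72 -0.24  1.03 -0.9 ]
cmd [-0.005 -0.006 -0.502] [2.327 2.726 0.021]
g [436.2 323. ] [ 13  12 121]
y [410.8 306.9] [ 14  15 158]
r [461.8 341.2] [ 16  15 183]
```

View pics/s12.png

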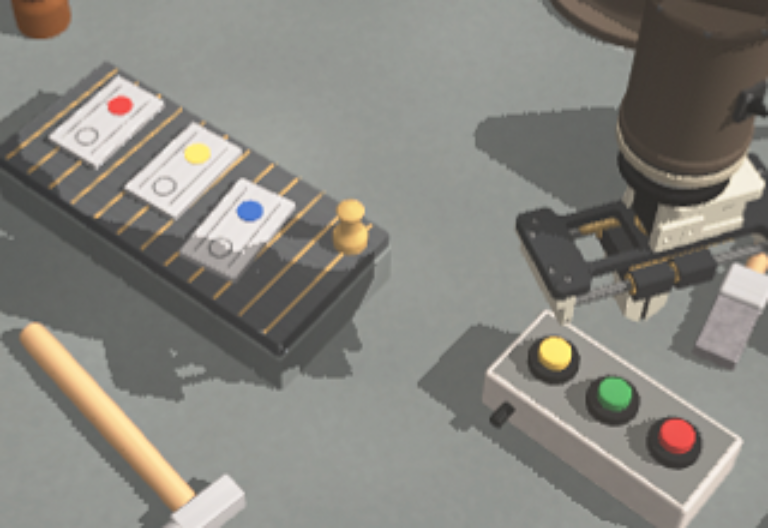

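carry_out --pt "0 0 -0.14 0.3 0.35 0 1" --pt "0 0 -0.28 0.55 0.65 0 1" --pt "0 0 -0.42 0.8 0.92 0 1" --pt "0 0 -0.5 0.8 0.92 0 1" --pt "0 0 -0.5 0.8 0.92 0 1"

```text
time_s: 12.5
tool_pos: [0.5462, 0.1775, 0.1627]
orientation: [-0.002, 1.0, -0.003, 0.004]
contact_force: [-0.8, 0.3, 0.6]
finger_gap: 0.0004
```

```bash
python3 -c "
from h import *
go([.5875,-.054,.16])"
```

```text
t 12.5 pos [0.5462 0.1775 0.1627] F [-0.8   0.27  0.61] gap 0.0003898225150915692 q [-0.69  0.39  0.39  1.78 -0.17  0.99 -0.24]
cmd [-0.003 -0.007 -0.006] [0.428 2.312 0.022]
```

carry_out --pt "0 0 0 0.05 0.35 0 1" --pt "0 0 0 0.1 0.7 0 1" --pt "0 0 0 0.15 1 0 1" --pt "0 0 0 0.15 1 0 1"

```text
time_s: 12.9
tool_pos: [0.5611, 0.0733, 0.1625]
orientation: [-0.001, 1.0, -0.008, 0.004]
contact_force: [1.0, 0.1, 0.1]
finger_gap: 0.0005
```

carry_out --pt "0 0 0 0.05 0.35 0 1" --pt "0 0 0 0.15 0.7 0 1" --pt "0 0 0 0.25 1 0 1" --pt "0 0 0 0.25 1 0 1" --pt "0 0 0 0.25 1 0 1"

```text
time_s: 13.4
tool_pos: [0.5846, -0.0261, 0.1622]
orientation: [-0.001, 1.0, -0.01, 0.004]
contact_force: [0.1, 0.5, 0.7]
finger_gap: 0.0005
```

```bash
python3 -c "
from h import *
go([.5875,-.054,.10])"
```

```text
t 13.4 pos [ 0.5846 -0.0261  0.1622] F [0.1  0.45 0.66] gap 0.0005472711370689967 q [-0.36  0.42  0.43  1.76 -0.21  1.01  0.13]
cmd [-0.002 -0.007 -0.018] [0.03  0.28  0.621]
```

carry_out --pt "0 -0.007 -0.018 0.03 0.28 0 1" --pt "0 -0.007 -0.018 0.03 0.28 0.2 1" --pt "0 -0.007 -0.018 0.03 0.28 0.5 1" --pt "0 -0.007 -0.018 0.03 0.28 0.75 1" --pt "0 -0.007 -0.018 0.03 0.28 0.82 1" --pt "0 -0.007 -0.018 0.03 0.28 0.82 1" --pt "0 -0.007 -0.018 0.03 0.28 0.82 1"

```text
time_s: 14.1
tool_pos: [0.5883, -0.053, 0.0811]
orientation: [-0.001, 1.0, 0.0, 0.001]
contact_force: [-0.5, -0.3, 1.1]
finger_gap: 0.0
```

```bash
python3 -c "
from h import *
go([.5875,-.054,.058])"; python3 tip.py pics/s13.png -0.022; python3 -c "
from rig import vision;import cv2
for c,b in (('scene',(160,340,180,420)),('top',(160,290,220,440))):
    i=vision.read_camera(c)['img'][b[0]:b[1],b[2]:b[3],::-1];cv2.imwrite('pics/s14%s.png'%c,cv2.resize(i,None,fx=3,fy=3))"
```

```text
t 14.1 pos [ 0.5883 -0.053   0.0811] F [-0.49 -0.33  1.08] gap 2.6128634098037144e-05 q [-0.28  0.52  0.4   1.82 -0.26  0.85  0.25]
cmd [-0.002 -0.001  0.   ] [-0.009  0.011  0.231]
[ 0.5883 -0.053   0.0811] [-0.49 -0.33  1.08] 14.1
```

View pics/s14scene.png

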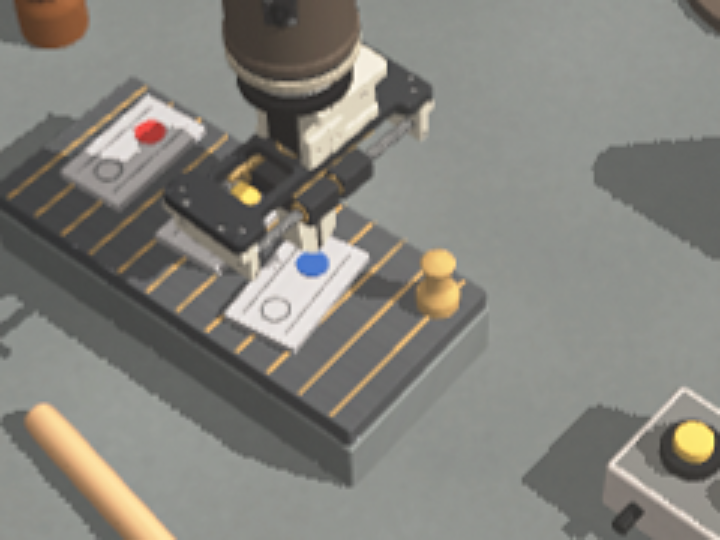

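View pics/s14top.png

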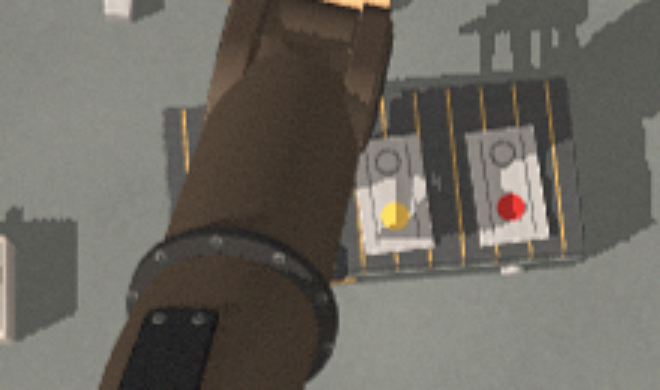

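```bash
python3 -c "
from h import *
from rig import vision
S=vision.read_camera('scene')
e,v=ray(S,(263.3,252.3))
for z in(.08,.1,.11,.12,.13,.14): print(z,(e+v*(z-e[2])/v[2]).round(3))"
```

```text
0.08 [ 0.626 -0.077  0.08 ]
0.1 [ 0.636 -0.064  0.1  ]
0.11 [ 0.641 -0.058  0.11 ]
0.12 [ 0.646 -0.052  0.12 ]
0.13 [ 0.652 -0.046  0.13 ]
0.14 [ 0.657 -0.04   0.14 ]
```

View pics/s13.png

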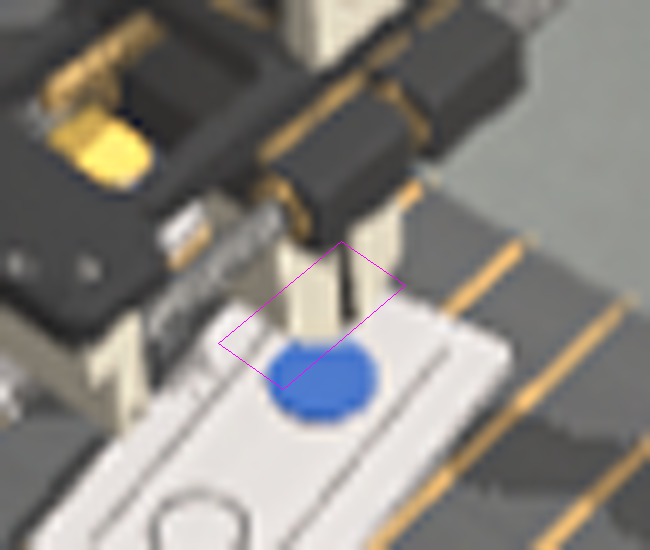

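The fingers hang straight over the blue dot (320,380 in the zoom), the stamp is clear, and the yellow and red blanks are untouched. I'll lower in fine steps.

carry_out --pt "0 0 0 0 0.01 0.05 1" --pt "0 0 0 0 0.01 0.1 1" --pt "0 0 0 0 0.01 0.15 1" --pt "0 0 0 0 0.01 0.17 1" --pt "0 0 0 0 0.01 0.17 1" --pt "0 0 0 0 0.01 0.17 1"

```text
time_s: 14.9
tool_pos: [0.5884, -0.0548, 0.0642]
orientation: [-0.001, 1.0, -0.0, 0.001]
contact_force: [-0.6, 0.8, 0.3]
finger_gap: 0.0004
```

carry_out --pt "0 0 0 0 0 0.01 1" --pt "0 0 0 0 0 0.02 1" --pt "0 0 0 0 0 0.03 1" --pt "0 0 0 0 0 0.03 1"

```text
time_s: 15.3
tool_pos: [0.5883, -0.0548, 0.061]
orientation: [-0.001, 1.0, -0.0, 0.001]
contact_force: [-0.2, 0.2, -0.1]
finger_gap: 0.0007
```

carry_out --pt "0 0 0 0 0 0.01 1" --pt "0 0 0 0 0 0.01 1" --pt "0 0 0 0 0 0.01 1"

```text
time_s: 15.6
tool_pos: [0.5883, -0.0548, 0.06]
orientation: [-0.001, 1.0, -0.0, 0.001]
contact_force: [-0.7, -0.5, 0.2]
finger_gap: 0.0003
```

carry_out --pt "0 0 0 0 0 0.01 1" --pt "0 0 0 0 0 0.01 1" --pt "0 0 0 0 0 0.01 1"

```text
time_s: 15.9
tool_pos: [0.5883, -0.0548, 0.059]
orientation: [-0.001, 1.0, -0.0, 0.001]
contact_force: [0.7, -0.6, 0.1]
finger_gap: 0.0007
```

carry_out --pt "0 0 0 0 0 0.008 1" --pt "0 0 0 0 0 0.008 1" --pt "0 0 0 0 0 0.008 1"

```text
time_s: 16.2
tool_pos: [0.5882, -0.0548, 0.0582]
orientation: [-0.001, 1.0, -0.0, 0.001]
contact_force: [0.4, 0.5, -0.4]
finger_gap: 0.0004
```

carry_out --pt "0 0 0 0 0 0.007 1" --pt "0 0 0 0 0 0.007 1" --pt "0 0 0 0 0 0.007 1"

```text
time_s: 16.5
tool_pos: [0.5882, -0.0548, 0.0574]
orientation: [-0.001, 1.0, -0.0, 0.001]
contact_force: [-0.4, 0.6, -1.0]
finger_gap: 0.0002
```

carry_out --pt "0 0 0 0 0 0.007 1" --pt "0 0 0 0 0 0.007 1" --pt "0 0 0 0 0 0.007 1"

```text
time_s: 16.8
tool_pos: [0.5882, -0.0548, 0.0567]
orientation: [-0.001, 1.0, -0.0, 0.001]
contact_force: [-0.1, -0.1, -0.5]
finger_gap: 0.0003
```

carry_out --pt "0 0 0 0 0 0.007 1" --pt "0 0 0 0 0 0.007 1" --pt "0 0 0 0 0 0.007 1"

```text
time_s: 17.1
tool_pos: [0.5882, -0.0547, 0.056]
orientation: [-0.001, 1.0, -0.0, 0.001]
contact_force: [-0.0, 0.2, -0.1]
finger_gap: 0.0006
```

```bash
python3 tip.py pics/s15.png -0.022
```

```text
[ 0.5882 -0.0547  0.056 ] [-0.03  0.15 -0.06] 17.1
```

View pics/s15.png

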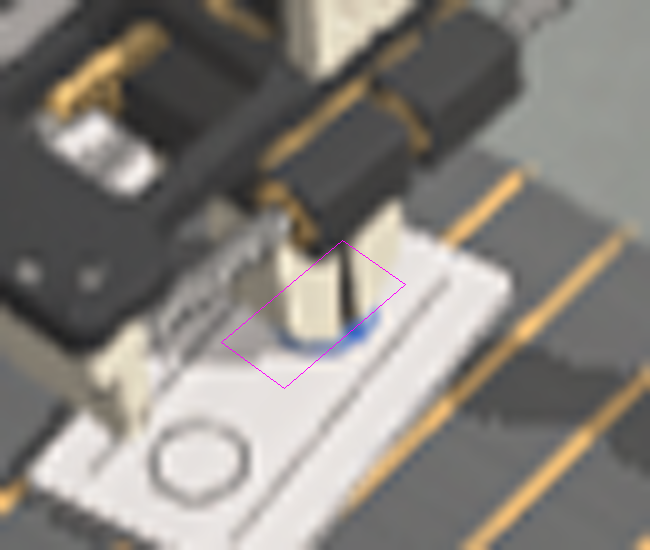

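carry_out --pt "0 0 0 0 0 0.007 1" --pt "0 0 0 0 0 0.007 1" --pt "0 0 0 0 0 0.007 1"

```text
time_s: 17.45
tool_pos: [0.5882, -0.0548, 0.0553]
orientation: [-0.001, 1.0, -0.0, 0.001]
contact_force: [0.5, -0.5, -0.9]
finger_gap: 0.0003
```

carry_out --pt "0 0 0 0 0 0.007 1" --pt "0 0 0 0 0 0.007 1" --pt "0 0 0 0 0 0.007 1"

```text
time_s: 17.75
tool_pos: [0.5883, -0.0548, 0.0547]
orientation: [-0.001, 1.0, -0.0, 0.001]
contact_force: [-0.2, 0.6, 2.6]
finger_gap: 0.0007
```

carry_out --pt "0 0 0 0 0 0.004 1" --pt "0 0 0 0 0 0.004 1" --pt "0 0 0 0 0 0.004 1" --pt "0 0 0 0 0 0.004 1"

```text
time_s: 18.15
tool_pos: [0.5883, -0.0548, 0.0547]
orientation: [-0.001, 1.0, -0.0, 0.001]
contact_force: [-2.0, -0.5, 6.3]
finger_gap: 0.0004
```

```bash
python3 tip.py pics/s16.png -0.0265
```

```text
[ 0.5883 -0.0548  0.0547] [-2.01 -0.46  6.31] 18.15
```

View pics/s16.png

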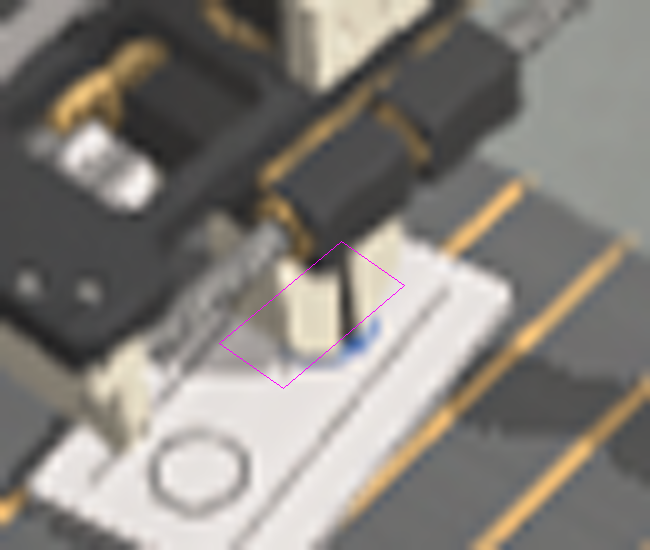

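The fingertips rest on the blue dot at 6 N and the tool has stopped, so the contact is firm. It has held for over 0.3 s. I'll draw back straight up, then away.

carry_out --pt "0 0 0 0 0 -0.05 1" --pt "0 0 0 0 0 -0.3 1" --pt "0 0 0 0 0 -0.7 1" --pt "0 0 0 0 0 -1 1" --pt "0 0 0 0 0 -1 1"

```text
time_s: 18.7
tool_pos: [0.5909, -0.0556, 0.1592]
orientation: [-0.001, 1.0, -0.0, 0.004]
contact_force: [0.2, 0.0, -0.7]
finger_gap: 0.0001
```

carry_out --pt "0 0 0 -0.1 0 -0.4 1" --pt "0 0 0 -0.3 0 -0.7 1" --pt "0 0 0 -0.7 0 -0.8 1" --pt "0 0 0 -1 0 -0.8 1" --pt "0 0 0 -1 0 -0.8 1" --pt "0 0 0 -1 0 -0.8 1"

```text
time_s: 19.3
tool_pos: [0.4901, -0.0555, 0.2383]
orientation: [-0.002, 1.0, -0.0, 0.005]
contact_force: [0.4, 0.5, 0.4]
finger_gap: 0.0002
```

Run:
```python
from h import *
from rig import vision,spotter
S=vision.read_camera("scene")
S0=cv2.imread("pics/scene0.png")[:,:,::-1].copy()
for n,hue,a in [("bg",65,(436,325)),("by",27,(411,308)),("br",0,(461,343)),("db",110,(284,248)),("dy",25,(263,225)),("dr",0,(230,204))]:
    print(n,blob(S0,hue,a)[0].round(1),blob(S["img"],hue,a)[0].round(1))
for q in ["stamp","jar","hammer","brush","screwdriver"]:
    print(q,[(np.round(d["position"],3).tolist(),round(d["score"],2)) for d in spotter.mark_of("scene",q)][:2])
go([.5,-.05,.2])
cv2.imwrite("pics/end.png",S["img"][:,:,::-1])
```

```text
bg [436.2 323. ] [436.2 323. ]
by [410.8 306.8] [410.8 306.8]
br [461.7 341.2] [461.8 341.2]
db [283.5 247.4] [283.5 247.4]
dy [261.6 223.5] [261.5 223.6]
dr [229.6 203.6] [229.6 203.6]
stamp [([0.548, 0.03, 0.071], 0.53)]
jar [([0.494, -0.454, 0.004], 0.78), ([0.519, 0.3, 0.077], 0.35)]
hammer [([0.799, -0.018, 0.001], 0.91), ([0.521, 0.297, 0.077], 0.29)]
brush [([0.303, 0.306, 0.003], 0.65)]
screwdriver [([0.312, -0.408, 0.001], 0.52), ([0.607, -0.122, 0.003], 0.49)]
t 19.6 pos [ 0.4907 -0.0558  0.2379] F [-0.23  0.33 -0.61] gap 0.00044660275509805336 q [-0.39  0.18  0.47  1.86 -0.09  1.11  0.11]
cmd [-0.002 -0.008 -0.001] [ 0.09  -0.057  0.379]
```

View pics/end.png

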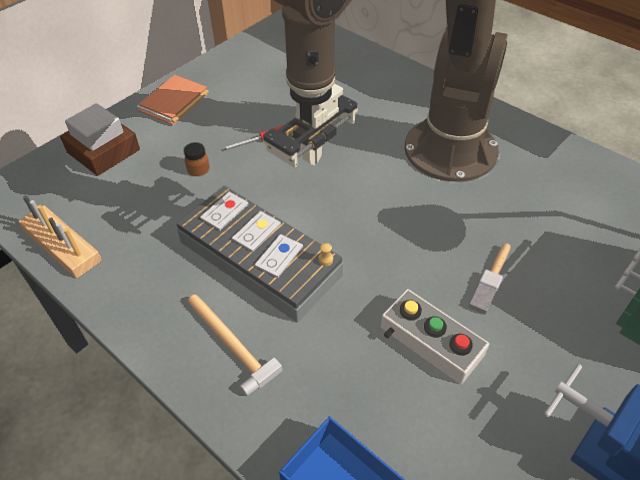

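The arm is clear above the bench, and every button and dot is at its starting pixel (green 436,323; blue dot 283,247).

```bash
python3 -c "
from rig import job
print(job.hand_in())"
```

```text
the job is handed in; nothing more can be done
None
```

I switched the chuck on, checked the blue-dotted blank and handed the job in at about 19.6 s of the 48 s allowed; the hand-in gave no verdict.

- **Green button:** I pressed it with the closed fingers until it reached its stop. The force jumped to 13 N after about 6 mm of travel. I then let it come back up.
- **Blue dot:** I touched it from above, reading 2.6 N and then 6.3 N with the tool at rest, held for over 0.3 s. Then I drew back clear.

**Last checks:** in the last scene picture, all three buttons and all three dots sit within 0.1 pixel of where they started. The networks put the stamp, jar and hammer within about 5 mm of their first readings. I have no first network readings for the brush and screwdriver, but the arm never went near either at their height. The force readings after drawing back were only noise.

**Disagreement found:** the fingertips touched about 30–35 mm higher than the reported tool position and `nose_length` imply. My first descent over the green button therefore stopped short without touching anything. I saw this in the pictures and went by pictures and force from then on. The offset also differed between the two contacts: about 22 mm above the tool position at the button and 25 mm at the dot.

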